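# Fit the drain grid into the soaking tray

### The arm

A 6-joint arm with a two-finger parallel gripper is mounted at the origin on the work surface. World frame = base frame: x ahead of the robot, y to its left, z up, the work surface at z = 0. Lengths are in m, angles in rad, forces in N, time in s.
With the tool pointing down it reaches from about 0.275 to 0.85 m from the base axis. Payload 19 kg.
Tool frame: the origin (TCP) lies on the centre line of the jaws, within the pads' length; the fingertips stand 17 mm ahead of it and the grasp point (between the pads) lies 2 mm behind it; z points along the fingers, y is the direction in which the jaws open and shut (so a half turn about z gives the same grasp; the last joint's range is limited). The gripper opens to 85 mm and grips with 20 to 120 N. Pads are 22 mm wide; open, the fingers measure 114 mm over their backs; the gripper's body (76 mm by 85 mm) begins 54 mm behind the grasp point. The pads swing forward as they close: fully open they stand 13 mm farther back than shut.
Start: joints at [-1.284, 0.15, 1.437, -0, 1.554, -0.134], TCP at [0.235, -0.525, 0.248] pointing down, gripper open.
Joint ranges: [-2.8, 2.8], [-0.68, 2.1], [0.12, 2.68], [-1.39, 4.53], [0.16, 2.79], [-2.81, 2.81]. Speed limits (rad/s): [1.89, 1.89, 2.22, 3.01, 3.01, 3.01].

### API

Orientations are given as a 3x3 rotation matrix whose columns are the frame's x, y, z axes.
In Python, from rig import readout, cams, ticket gives the robot as it stands.
- The arm moves only by the tool move_arm, never from a script. Its argument "targets" is a list of rows, each a list of 3 entries, a list of its own where there are three numbers: the finger opening in mm, from 0 to 85.4, then the shift along the tool's x, y, z in mm, then the turn about the tool's z in degrees. A call has 1 to 12 rows; each row is the pose to reach, as a shift and turn from the pose measured when the call began, along the tool's axes at that moment; what a row does not reach only later rows make up. A row lasts 1/8 s, in which the tool goes at most 62.5 mm and 10.7 degrees, less where a joint would pass 70% of its speed; a pose out of reach is approached as far as the arm can. A call with a gripper value outside its range is refused whole. The fingers move at their own pace and stop on an object; "newtons" is the grip in N (left out, the last holds). Time passes only in rows, so rows that repeat a pose let the fingers close. It gives the time, the measured TCP pose, the force and the opening at its end, in the units of the state.
- readout.sense(): the state, without advancing time (a new reading comes with each control period).
- cams.camera(name): name is "side" or "top" or "wrist"; returns the picture (384x512x3 uint8, blue, green, red); there is no depth.
- cams.camera_params(name): a dict with "mtx" (3x3 intrinsics, pixels), "world_from_camera" (4x4, takes a point from camera to world coordinates); the wrist camera has in their place "tool_from_camera" (4x4, takes a point from camera to tool coordinates, whose origin is the TCP and whose axes are the flange's). Camera axes: x right, y down, z forward; pixel columns grow to the right and rows downward; lengths in m; the calibration is good to about 2 mm. A picture is of the moment at which its call begins: read the wrist's pose just before it. camera_params takes no time and is no camera call.
- ticket.sign_off(): hands the job in, once; it reports no verdict.
The state is a dict: "time": time; "joint_pos": joint angles; "qvel": joint speeds; "joint_torque": joint torques, N m; "position": TCP position; "orientation": TCP orientation; "contact_force": force on the tool from outside, world axes, zero at the start; "ft_torque": the same for the moment, N m; "finger_gap": finger opening in m.
Only numpy, scipy, OpenCV 4.12 (cv2) and the standard library are available. Lean on these libraries where they do the work, as an engineer would, in place of code of your own. Each camera call takes 0.05 s, during which the arm holds its last target. There are 200 camera calls.

### The job

Put the blue drain grid into the empty white soaking tray: hold it tilted, hook its plain front edge under the grey lip and push it gently (under 20 N) right in until you feel the stop, then swing it down just as gently, without letting it drop, until it lies flat on the ledges inside the dark fence. Only then push the red rivet pin down flush to lock it. Leave the cores, the spare ring, the jar and the spatula where they stand.

Things in the scene. Friction and masses are not known exactly. Their poses are not given: they have to be found in the camera images.
- grid_grip (a point): Centre of the orange grip rib in the middle of the loose blue drain grid; 26 mm above the grid's underside. Rib: 14 thick (grid's x), 70 long (y), top 46 above the underside. Axes as grid. At the start the grid lies flat on a low grey stand, its underside 30 above the table.
- grid_edge (a point): Middle of the lower corner of the grid's plain front edge, the one that goes under the lip: 87.5 mm towards -x from the grid's centre, on the underside. Axes as the grid's.
- grid: The drain grid, a flat plate of bars 175 mm long (x) x 200 wide (y) x 6 thick, 0.2 to 0.4 kg. Origin: centre of its underside; z up out of the plate, -x to the plain front edge, +x to the far edge with the rivet.
- pin_head (a point): Top centre of the red rivet pin (13 mm diameter), carried by the grid at x +58, y +60 from its centre; starts 20.5 above the grid's underside. It stands in a white collar, 22 diameter, whose top is 12 above the underside. A 4 mm shank end shows below the grid.
- pin (a joint): How far the red pin is pushed into its collar, in m: 0 = standing proud by 8.5 mm, 0.008 = flush (0.5 mm proud, at its firm stop). Sliding friction of about 6 N holds it where it is left; no spring.
- tray_seat (a point): Nominal centre of the grid's seat in the fixed white tray, at ledge height, 35 mm above the table; grid and tray axes parallel when home (-x: lip side, towards the robot). The true seat lies up to 13 either way along x (see tray_lip). Inside 201 (x) x 208 (y), middle here. Ledges: 50 wide at the lip, 32 far (slot for the pin), 12 at the sides. Far and side walls 60 above the ledges.
- tray_lip (a point): Middle of the lower free edge of the tray's grey lip (tray axes): 35 mm inwards of the -x wall, underside 28 above the ledge, top 33. A clamped dark locator, not measured, has a stop under the lip, 13 to 35 in from this edge, and a fence 9 high, 179 beyond the stop; the grid lies flat only between them. Feel for the stop; push with less than 20 N. The grid goes in tilted 20 to 30 degrees.
- core_a: A soil core bystander: terracotta-coloured ring filled with soil, 54 diameter x 50 high, loose; leave alone. Origin at its underside.
- core_b: Like core_a.
- core_c: Like core_a, but with an aluminium ring.
- spare_ring: Empty aluminium core ring, 54 diameter x 50 high, loose; leave alone.
- jar: Clear lidded jar, 64 diameter x 100 high, loose; leave alone.
- spatula: Spatula lying on the table, loose; leave alone.

How it is judged:
On the way, in this order (a step that is already met when the one before it is completed fails the run):
1. the grid, still tilted, has its front edge at least 8 mm under the lip (x of grid_edge in the frame of tray_lip below -0.008 m and z of grid_edge in the frame of tray_lip below -0.004 m and angle between grid's own z axis and vertical above 0.26 rad and y of grid_edge in the frame of tray_lip between -0.012 and 0.012 m), for 0.1 s.
2. the grid lies flat on the ledges, its front edge under the lip, the pin not yet pushed (x of grid in the frame of tray_seat between -0.0145 and 0.0145 m and y of grid in the frame of tray_seat between -0.008 and 0.008 m and z of grid in the frame of tray_seat between -0.004 and 0.004 m and angle between grid's own z axis and vertical below 0.035 rad and x of grid_edge in the frame of tray_lip below -0.007 m and z of grid_edge in the frame of tray_lip below -0.015 m and value of joint pin below 0.004 m), for 0.2 s.
3. the pin is pushed flush (value of joint pin above 0.0065 m), for 0.1 s.
At the end, for the whole second after the job is handed in: The grid lies flat (within 2 degrees) on the tray's ledges, its underside within 4 mm of ledge height, its centre within 14.5 mm (x) and 8 mm (y) of the seat, its front edge at least 7 mm under the lip; the pin is pushed in at least 6.5 mm of 8; the grid is released and at rest (x of grid in the frame of tray_seat between -0.0145 and 0.0145 m and y of grid in the frame of tray_seat between -0.008 and 0.008 m and z of grid in the frame of tray_seat between -0.004 and 0.004 m and angle between grid's own z axis and vertical below 0.035 rad and x of grid_edge in the frame of tray_lip below -0.007 m and z of grid_edge in the frame of tray_lip below -0.015 m and value of joint pin above 0.0065 m and linear speed of grid below 0.02 m/s); the robot touches nothing.
It fails at once if the tilted grid is pushed against the tray with more than 20 N (contact force between grid and tray above 20 N and angle between grid's own z axis and vertical above 0.1 rad).
It fails at once if the grid is pressed against the tray with more than 45 N (contact force between grid and tray above 45 N).
It fails at once if the hooked grid is let drop (it swings faster than 2.5 rad/s) (x of grid_edge in the frame of tray_lip below -0.004 m and z of grid_edge in the frame of tray_lip below 0 m and distance between grid_edge and tray_lip below 0.03 m and angular speed of grid above 2.5 rad/s).
It fails at once if a core, the ring, jar or spatula is moved by more than 3 cm (distance of any of core_a, core_b, core_c, spare_ring, jar, spatula from where it was at the start of the episode above 0.03 m).
It also fails if it takes over 67 s, if anything falls off the work surface, if the arm or the gripper's body presses on something with over 40 N, if the wrist force passes 120 N, or if a joint passes its speed limit or range.

## Working session

There is one attempt and no reset: what is moved stays moved. The work goes in short steps, Python scripts to look and compute and a tool call to move; the robot and the scene stay as the last step left them, time stands still between calls to the robot, and variables do not carry over. Pictures are saved under pics/ and viewed, about 8 in all and at most 12, crops included, and the job is handed in when it is done.

Besides the shell and the picture viewer there is one more tool, called after "Call:" by a JSON object that holds its "name" and its "arguments", one argument or row to a line. move_arm: Moves the arm, as the interface text tells. Its arguments: {"type":"object","properties":{"targets":{"type":"array","items":{"type":"array"}},"newtons":{"type":"number"}},"required":["targets"]}

```bash
mkdir -p pics; ls
python3 - <<'E'
from rig import readout,cams
import cv2,numpy as np
s=readout.sense();print({k:np.round(v,3).tolist() for k,v in s.items()})
for n in("side","top"):
    cv2.imwrite(f"pics/{n}0.png",cams.camera(n))
    p=cams.camera_params(n);print(n,{k:np.round(v,4).tolist() for k,v in p.items()})
p=cams.camera_params("wrist");print({k:np.round(v,4).tolist() for k,v in p.items()})
E
```

```text
pics
{'time': 0.0, 'joint_pos': [-1.284, 0.151, 1.438, -0.0, 1.554, -0.134], 'qvel': [-0.001, -0.002, 0.001, 0.0, -0.001, -0.001], 'joint_torque': [-0.002, -71.305, -57.087, -0.0, 0.009, -0.0], 'position': [0.235, -0.525, 0.248], 'orientation': [[0.913, 0.408, -0.0], [0.408, -0.913, 0.001], [0.0, -0.001, -1.0]], 'contact_force': [-0.208, -0.069, 0.737], 'ft_torque': [0.008, -0.016, -0.039], 'finger_gap': 0.085}
side {'mtx': [[444.0945, 0.0, 261.1529], [0.0, 444.0945, 184.9647], [0.0, 0.0, 1.0]], 'world_from_camera': [[-0.7932, -0.3832, 0.4734, -0.07], [-0.6088, 0.4777, -0.6334, 0.8843], [0.0166, -0.7905, -0.6122, 0.9304], [0.0, 0.0, 0.0, 1.0]]}
top {'mtx': [[373.9663, 0.0, 260.3079], [0.0, 373.9663, 194.336], [0.0, 0.0, 1.0]], 'world_from_camera': [[0.0196, -0.9948, 0.0999, 0.478], [-0.9996, -0.0217, -0.0198, 0.0133], [0.0218, -0.0995, -0.9948, 1.1223], [0.0, 0.0, 0.0, 1.0]]}
{'mtx': [[278.3833, 0.0, 255.3108], [0.0, 278.3833, 191.5441], [0.0, 0.0, 1.0]], 'tool_from_camera': [[-0.0002, -0.9543, -0.299, 0.0773], [1.0, -0.0002, -0.0002, 0.0001], [0.0001, -0.299, 0.9543, -0.1255], [0.0, 0.0, 0.0, 1.0]]}
```

View pics/top0.png

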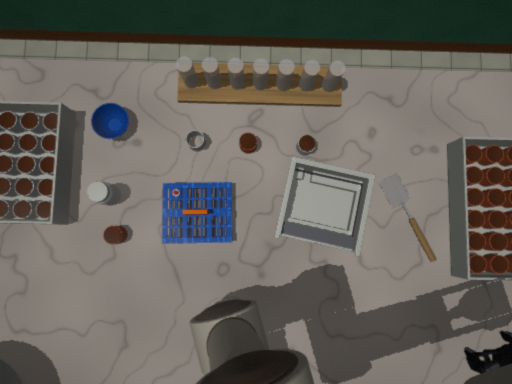

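View pics/side0.png

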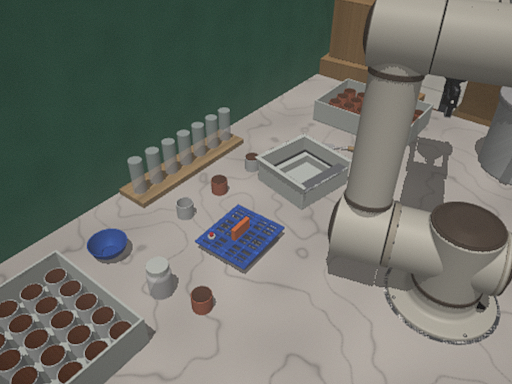

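The top view shows the grid around (198,212) with the pin at (176,192). The tray is around (325,205), with its lip towards the robot at the bottom. I'll enlarge that part.

Run:
```python
import cv2
a=cv2.imread("pics/top0.png")
g=cv2.resize(a[170:255,155:242],None,fx=4.5,fy=4.5,interpolation=3); t=cv2.resize(a[150:260,268:384],None,fx=3.45,fy=3.45*85*4.5/(110*3.45),interpolation=3)
t=cv2.resize(a[150:260,268:384],None,fx=5,fy=5,interpolation=3)
g=cv2.resize(a[175:250,155:240],None,fx=2.4,fy=2.4,interpolation=3)
import numpy as np
c=np.zeros((550,800,3),np.uint8);c[:,:580]=t;c[:180,590:590+204]=g;cv2.imwrite("pics/crop.png",c)
```

```text
(no output)
```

View pics/crop.png

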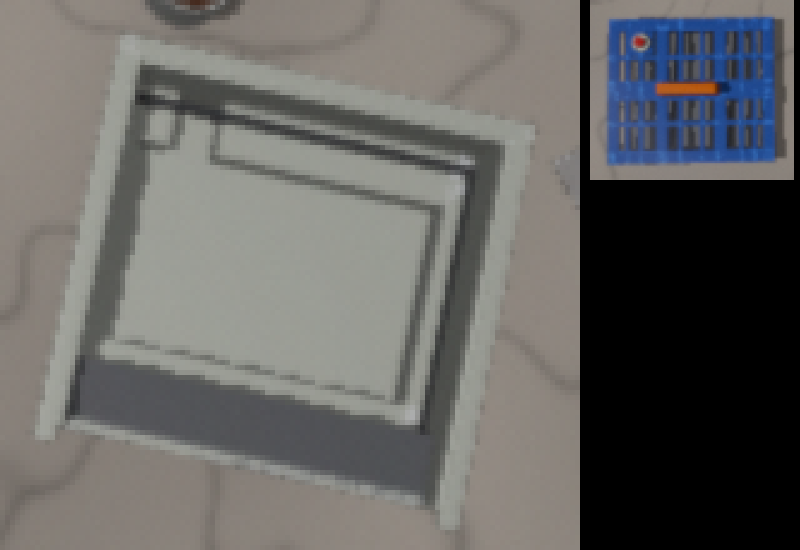

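The crop gives me, in crop pixels:
- **Tray inner far corners (wall top):** (140,68) and (503,145).
- **Lip free edge:** (80,358) to (430,433).
- **Grid corners:** (609,18), (775,17), (607,164) and (775,160).
- **Fence:** the dark line from (140,98) to (475,168).

The tool can't be tilted, so I'll grip the rib by its 70 mm ends. The grid can then pivot about the jaw axis, and pressing its far edge on the tray's far wall will tilt it.

```bash
cat > h.py <<'E'
import numpy as np
from scipy.optimize import least_squares
from rig import readout,cams
def proj(n,P,T=None):
    c=cams.camera_params(n); W=c["world_from_camera"] if T is None else T@c["tool_from_camera"]
    q=(np.array(P)-np.array(W)[:3,3])@np.array(W)[:3,:3]; q=q@np.array(c["mtx"]).T; return q[:,:2]/q[:,2:]
def Tw():
    s=readout.sense();T=np.eye(4);T[:3,:3]=s["orientation"];T[:3,3]=s["position"];return T
def place(p,L,z0):
    L=np.array(L,float);c,s=np.cos(p[2]),np.sin(p[2])
    return np.c_[p[0]+c*L[:,0]-s*L[:,1],p[1]+s*L[:,0]+c*L[:,1],z0+L[:,2]]
def fit(n,L,uv,z0,p0,T=None):
    r=least_squares(lambda p:(proj(n,place(p,L,z0),T)-uv).ravel(),p0);return r.x,np.round(r.fun.reshape(-1,2),1)
def move(tp,yaw,z):  # shift (mm) in tool axes and turn (deg) to put TCP at tp=(x,y), z, tool x at yaw
    T=Tw();d=T[:3,:3].T@(np.array([*tp,z])-T[:3,3])*1e3
    a=np.arctan2(T[1,0],T[0,0]);return np.round(d,1),round(-np.degrees(yaw-a),2)
E
python3 - <<'E'
from h import *
t=lambda l:[(268+(u)/5-.4,150+v/5-.4) for u,v in l]
g=lambda l:[(155+(u-590)/2.4-.3,175+v/2.4-.3) for u,v in l]
p,r=fit("top",[(.1005,.104,.06),(.1005,-.104,.06),(-.0655,.104,.033),(-.0655,-.104,.033)],t([(140,68),(503,145),(80,358),(430,433)]),.035,[.45,-.15,-.2]);print("tray",p,r.tolist())
q,r=fit("top",[(.0875,.1,.006),(.0875,-.1,.006),(-.0875,.1,.006),(-.0875,-.1,.006)],g([(609,18),(775,17),(607,164),(775,160)]),.03,[.45,.15,0]);print("grid",q,r.tolist())
q2,r=fit("top",[(.058,.06,.0205),(0,.035,.046),(0,-.035,.046)],g([(640,42),(657,89),(717,88)]),.03,[.45,.15,0]);print("grid2",q2,r.tolist())
print(move(q[:2],q[2],.2))
E
```

```text
tray [ 0.55362847 -0.18641947 -0.19138984] [[-0.2, -0.5], [0.1, -0.2], [-1.0, 0.1], [1.1, 0.6]]
grid [0.53221375 0.17382362 0.03320476] [[0.1, 0.0], [-0.3, -0.3], [0.2, -0.2], [0.0, 0.4]]
grid2 [0.53085735 0.17328186 0.0365994 ] [[-0.0, -0.0], [-0.1, -0.0], [0.1, 0.0]]
(array([ 556.8, -516. ,   48.4]), np.float64(22.21))
```

Call:
{"name": "move_arm", "arguments": {
  "targets": [
    [85, [557, -516, 20], 22],
    [85, [557, -516, 20], 22],
    [85, [557, -516, 20], 22],
    [85, [557, -516, 20], 22],
    [85, [557, -516, 20], 22],
    [85, [557, -516, 20], 22],
    [85, [557, -516, 20], 22],
    [85, [557, -516, 20], 22],
    [85, [557, -516, 20], 22],
    [85, [557, -516, 20], 22],
    [85, [557, -516, 20], 22],
    [85, [557, -516, 20], 22]
  ],
  "newtons": 20
}}

```text
time: 1.6
position: [0.5279, 0.1646, 0.2285]
orientation: [[0.999, 0.037, -0.0], [0.037, -0.999, 0.001], [-0.0, -0.001, -1.0]]
contact_force: [0.7, -1.5, 0.6]
finger_gap: 0.0847
```

Call:
{"name": "move_arm", "arguments": {
  "targets": [
    [85, [50, -45, 0], 0],
    [85, [50, -45, 0], 0],
    [85, [50, -45, 0], 0]
  ]
}}

```text
time: 1.98
position: [0.576, 0.2114, 0.2278]
orientation: [[0.999, 0.038, -0.002], [0.038, -0.999, 0.0], [-0.002, -0.0, -1.0]]
contact_force: [-0.6, -0.4, 0.7]
finger_gap: 0.085
```

Run:
```python
from h import *
import cv2
T=Tw();print(T.round(4).tolist())
cv2.imwrite("pics/w1.png",cams.camera("wrist")); print(move([.5315,.1735],.035,.12))
```

```text
[[0.9993, 0.0377, -0.0017, 0.576], [0.0377, -0.9993, 0.0004, 0.2114], [-0.0017, -0.0005, -1.0, 0.2278], [0.0, 0.0, 0.0, 1.0]]
(array([-45.5,  35.8, 108.3]), np.float64(0.12))
```

View pics/w1.png

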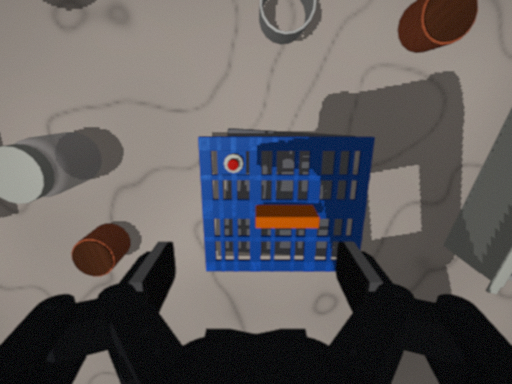

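The wrist view shows the grid corners at (199,137), (374,137), (366,271) and (207,271). The bright rib top is centred at (288,222) and the pin at (233,164).

Run:
```python
from h import *
T=Tw()
q,r=fit("wrist",[(.0875,.1,.006),(.0875,-.1,.006),(-.0875,-.1,.006),(-.0875,.1,.006),(.058,.06,.0205),(0,0,.046)],[(199,137),(374,137),(366,271),(207,271),(233,164),(288,222)],.03,[.53,.17,0.03],T);print("grid",q,r.tolist())
# jaw axis over rib, grasp point 34 above underside -> TCP 32 above -> z=.062
print(move(q[:2],q[2],.062))
```

```text
grid [0.53252709 0.17269564 0.05126824] [[-0.7, 0.4], [2.0, -2.2], [-5.4, -0.8], [1.4, 1.0], [0.7, 1.3], [1.4, 0.1]]
(array([-44.5,  36.7, 166.3]), np.float64(-0.82))
```

Call:
{"name": "move_arm", "arguments": {
  "targets": [
    [85, [-45, 36.5, 60], 0],
    [85, [-45, 36.5, 100], 0],
    [85, [-45, 36.5, 140], 0],
    [85, [-45, 36.5, 160], 0],
    [85, [-45, 36.5, 170], 0],
    [85, [-45, 36.5, 170], 0],
    [60, [-45, 36.5, 170], 0],
    [60, [-45, 36.5, 170], 0],
    [60, [-45, 36.5, 170], 0],
    [60, [-45, 36.5, 170], 0],
    [60, [-45, 36.5, 170], 0]
  ],
  "newtons": 25
}}

```text
time: 3.4
position: [0.5325, 0.1729, 0.0597]
orientation: [[0.999, 0.037, 0.001], [0.037, -0.999, 0.001], [0.001, -0.001, -1.0]]
contact_force: [-1.7, -0.6, 5.0]
finger_gap: 0.0695
```

Run:
```python
from h import *
import cv2
print(Tw()[:3,3],readout.sense()["finger_gap"]);cv2.imwrite("pics/w2.png",cams.camera("wrist"))
```

```text
[0.53250152 0.17292237 0.05973553] 0.06946182233225902
```

View pics/w2.png

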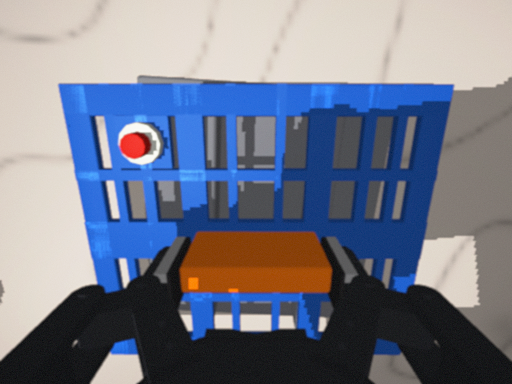

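The rib is held at its ends (gap 69.5 mm), but there's a 5 N upward force, so the fingertips may be touching the plate. I'll regrip 5 mm higher to leave room to pivot, then lift.

Call:
{"name": "move_arm", "arguments": {
  "targets": [
    [85, [0, 0, 0], 0],
    [85, [0, 0, 0], 0],
    [85, [0, 0, -5], 0],
    [85, [0, 0, -5], 0],
    [60, [0, 0, -5], 0],
    [60, [0, 0, -5], 0],
    [60, [0, 0, -5], 0],
    [60, [0, 0, -5], 0],
    [60, [0, 0, -5], 0]
  ],
  "newtons": 25
}}

```text
time: 4.58
position: [0.5325, 0.1729, 0.0649]
orientation: [[0.999, 0.037, 0.001], [0.037, -0.999, 0.001], [0.001, -0.001, -1.0]]
contact_force: [-3.0, 0.0, 5.8]
finger_gap: 0.0694
```

Call:
{"name": "move_arm", "arguments": {
  "targets": [
    [60, [0, 0, -15], 0],
    [60, [0, 0, -30], 0],
    [60, [0, 0, -40], 0],
    [60, [0, 0, -40], 0],
    [60, [0, 0, -40], 0]
  ]
}}

```text
time: 5.2
position: [0.5323, 0.1728, 0.1046]
orientation: [[0.999, 0.037, 0.001], [0.037, -0.999, 0.001], [0.001, -0.001, -1.0]]
contact_force: [0.2, -0.4, -4.7]
finger_gap: 0.0693
```

Run:
```python
from h import *
T=Tw();print(T[:3,3])
# target: seat frame, grid centre at +18 in x, z high
p=np.array([.5536,-.1864]);y=-.1914
u=np.array([np.cos(y),np.sin(y)])
for z in(.24,):print(move(p+.018*u,y,z))
```

```text
[0.53228837 0.17280573 0.1045665 ]
(array([  25.6,  363.7, -135.7]), np.float64(13.08))
```

Run:
```python
from h import *
import cv2
a=cv2.imread("pics/side0.png");x0,y0=245,128
S=6;c=cv2.resize(a[y0:y0+85,x0:x0+120],None,fx=S,fy=S,interpolation=3)
p=[.5536,-.1864,-.1914]
def dr(L,col):
    uv=proj("side",place(p,L,.035));print(uv.round(1).tolist())
    pts=((uv-[x0,y0]+.5)*S).astype(int)
    for q in pts: cv2.drawMarker(c,tuple(map(int,q)),col,0,14,1)
dr([(.1005,.104,.06),(.1005,-.104,.06),(-.1005,-.104,.06),(-.1005,.104,.06)],(0,0,255))
dr([(-.0655,.104,.033),(-.0655,-.104,.033)],(0,255,0))
cv2.imwrite("pics/side_c.png",c)
```

```text
[[260.8, 156.4], [304.1, 135.5], [347.4, 159.7], [304.0, 184.4]]
[[295.4, 186.0], [338.4, 161.8]]
```

View pics/side_c.png

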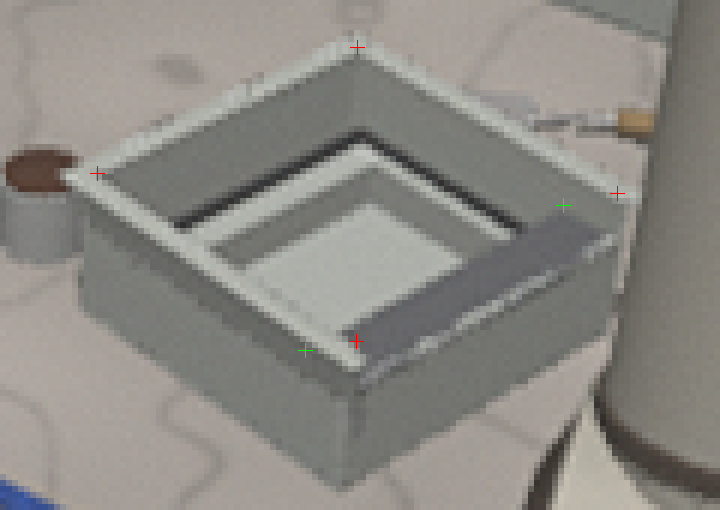

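The side view shows the same tray about 1.5 px nearer the camera than predicted. In crop pixels, the inner far-right corner is at (357,57), the far-left corner at (103,178) and the right lip end at (563,213). I'll fit both views together.

Run:
```python
from h import *
t=np.array([(268+u/5-.4,150+v/5-.4) for u,v in [(140,68),(503,145),(80,358),(430,433)]])
s=np.array([(245+u/6-.4,128+v/6-.4) for u,v in [(103,178),(357,57),(563,213)]])
L=[(.1005,.104,.06),(.1005,-.104,.06),(-.0655,.104,.033),(-.0655,-.104,.033)];Ls=[L[0],L[1],L[3]]
f=lambda p:np.r_[(proj("top",place(p,L,.035))-t).ravel(),(proj("side",place(p,Ls,.035))-s).ravel()]
r=least_squares(f,[.55,-.18,-.19]);print(r.x,r.fun.reshape(-1,2).round(1).tolist())
r2=least_squares(lambda p:(proj("side",place(p,Ls,.035))-s).ravel(),[.55,-.18,-.19]);print("side",r2.x,r2.fun.reshape(-1,2).round(1).tolist())
p=r.x;u=np.array([np.cos(p[2]),np.sin(p[2])]);print(move(p[:2]+.018*u,p[2],.22))
```

```text
[ 0.55271045 -0.18580124 -0.19220904] [[-0.4, -0.2], [-0.1, 0.2], [-1.3, 0.3], [0.9, 1.0], [-0.8, -0.7], [0.1, -1.5], [0.1, -1.1]]
side [ 0.54847439 -0.18100283 -0.18874419] [[-0.7, 0.4], [0.3, -0.5], [0.5, -0.1]]
(array([  24.8,  363.1, -115.7]), np.float64(13.13))
```

The two views disagree by about 4 mm sideways, which is as much as the clearance. I'll hover slightly back from the seat and look at the far wall past the grid with the wrist camera.

Call:
{"name": "move_arm", "arguments": {
  "targets": [
    [60, [0, 60, -60], 0],
    [60, [0, 110, -110], 6],
    [60, [-22, 354, -130], 13],
    [60, [-22, 354, -130], 13],
    [60, [-22, 354, -130], 13],
    [60, [-22, 354, -130], 13],
    [60, [-22, 354, -130], 13],
    [60, [-22, 354, -130], 13],
    [60, [-22, 354, -130], 13],
    [60, [-22, 354, -130], 13]
  ]
}}

```text
time: 6.45
position: [0.5234, -0.1806, 0.2341]
orientation: [[0.982, -0.187, 0.0], [-0.187, -0.982, 0.001], [0.0, -0.001, -1.0]]
contact_force: [-0.2, -0.0, -3.7]
finger_gap: 0.0696
```

Run:
```python
from h import *
import cv2
T=Tw();print(T[:3].tolist(),readout.sense()["finger_gap"]);a=cams.camera("wrist");cv2.imwrite("pics/w3.png",a)
cv2.imwrite("pics/w3c.png",cv2.resize(a,None,fx=1.5625,fy=1.5625,interpolation=3))
p=[.5525,-.1855,-.192]
print(proj("wrist",place(p,[(.1005,.104,.06),(.1005,-.104,.06)],.035),T))
```

```text
[[0.9822988707756569, -0.1873202000171466, 0.0002667178378624392, 0.5234414811667174], [-0.18732037685054734, -0.98229833810245, 0.0010253671212242079, -0.1806438164501981], [6.992451463584104e-05, -0.001057178651210183, -0.9999994387417732, 0.23411821371738684]] 0.06956462748115212
[[133.27791378  38.88154805]
 [377.86770256  39.72154442]]
```

View pics/w3c.png

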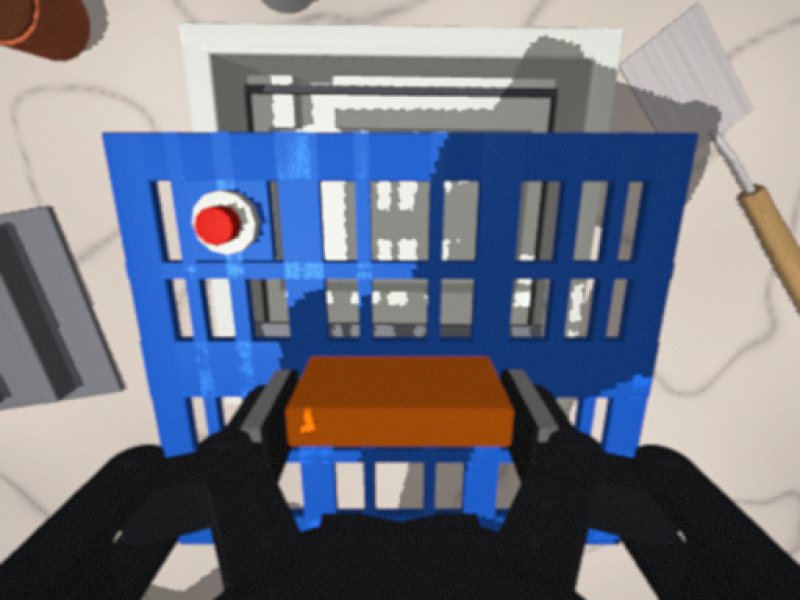

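The wrist view shows the far wall's inner corners at crop (212,53) and (590,57). The fence's dark line runs from (250,90) to (553,95).

Run:
```python
from h import *
T=Tw();k=1.5625
uv=np.array([(212,53),(590,57)])/k
q,r=fit("wrist",[(.1005,.104,.06),(.1005,-.104,.06)],uv,.035,[.55,-.18,-.19],T);print("tray wrist",q,r.tolist())
q[2]=-.195
for pp in (q,[.5540,-.1865,-.192]):
  f=least_squares(lambda a:(proj("wrist",place(pp,[(a[0],.104,a[2]*0+.009),(a[0],-.104,.009)],.035),T)-np.array([(250,92),(553,97)])/k).ravel(),[.09,0,0]);print("fence x",f.x[0],f.fun)
  c=np.array(pp);u=np.array([np.cos(c[2]),np.sin(c[2])]);print(move(c[:2]+.018*u,c[2],.2))
```

```text
tray wrist [ 0.55536284 -0.18651553 -0.19836589] [[-1.7, 0.2], [1.7, 0.2]]
fence x 0.08778041839599608 [-4.27672887  1.254566    2.56536047 -0.59412252]
(array([50.4, -0.2, 34.2]), np.float64(0.38))
fence x 0.08911783218383791 [-4.26355842  1.58747591  2.58132813 -0.92051681]
(array([49.1,  0. , 34.2]), np.float64(0.2))
```

Seat estimate is (0.5545, -0.1865), with the fence at about +88 mm, so the stop should be near -91 mm. Next I'll go over the far wall and descend to just above it.

Call:
{"name": "move_arm", "arguments": {
  "targets": [
    [60, [20, 0, 10], 0.3],
    [60, [53.5, 0, 30], 0.3],
    [60, [53.5, 0, 60], 0.3],
    [60, [53.5, 0, 80], 0.3],
    [60, [53.5, 0, 95], 0.3],
    [60, [53.5, 0, 98], 0.3],
    [60, [53.5, 0, 98], 0.3]
  ],
  "newtons": 20
}}

```text
time: 7.38
position: [0.5763, -0.1906, 0.1368]
orientation: [[0.981, -0.192, 0.001], [-0.192, -0.981, 0.001], [0.001, -0.001, -1.0]]
contact_force: [-0.1, -1.0, -4.1]
finger_gap: 0.0697
```

Call:
{"name": "move_arm", "arguments": {
  "targets": [
    [60, [0, 0, 3], 0],
    [60, [0, 0, 6], 0],
    [60, [0, 0, 9], 0],
    [60, [0, 0, 9], 0]
  ]
}}

```text
time: 7.88
position: [0.5763, -0.1907, 0.1279]
orientation: [[0.981, -0.192, 0.001], [-0.192, -0.981, 0.0], [0.001, -0.001, -1.0]]
contact_force: [-2.2, -0.2, -1.3]
finger_gap: 0.0691
```

Call:
{"name": "move_arm", "arguments": {
  "targets": [
    [60, [0, 0, 2], 0],
    [60, [0, 0, 4], 0],
    [60, [0, 0, 4], 0]
  ]
}}

```text
time: 8.25
position: [0.5762, -0.1907, 0.1238]
orientation: [[0.981, -0.192, 0.001], [-0.192, -0.981, 0.0], [0.001, -0.001, -1.0]]
contact_force: [-3.2, 0.0, 2.3]
finger_gap: 0.0694
```

Call:
{"name": "move_arm", "arguments": {
  "targets": [
    [60, [0, 0, 2], 0],
    [60, [0, 0, 4], 0],
    [60, [0, 0, 4], 0]
  ]
}}

```text
time: 8.62
position: [0.5762, -0.1907, 0.1195]
orientation: [[0.981, -0.192, 0.001], [-0.192, -0.981, 0.001], [0.001, -0.001, -1.0]]
contact_force: [-3.4, 1.2, 1.6]
finger_gap: 0.0695
```

Contact force is steady at about 6 N, as predicted, so the grid is pivoting.

Call:
{"name": "move_arm", "arguments": {
  "targets": [
    [60, [0, 0, 2], 0],
    [60, [0, 0, 4], 0],
    [60, [0, 0, 6], 0],
    [60, [0, 0, 6], 0]
  ]
}}

```text
time: 9.12
position: [0.5761, -0.1906, 0.1132]
orientation: [[0.981, -0.192, 0.0], [-0.192, -0.981, 0.001], [0.0, -0.001, -1.0]]
contact_force: [-4.9, 0.3, 0.6]
finger_gap: 0.0693
```

Call:
{"name": "move_arm", "arguments": {
  "targets": [
    [60, [0, 0, 2], 0],
    [60, [0, 0, 4], 0],
    [60, [0, 0, 6], 0],
    [60, [0, 0, 8], 0],
    [60, [0, 0, 8], 0]
  ]
}}

```text
time: 9.75
position: [0.5759, -0.1906, 0.105]
orientation: [[0.981, -0.192, -0.0], [-0.192, -0.981, 0.001], [-0.0, -0.001, -1.0]]
contact_force: [-5.3, -0.1, 1.1]
finger_gap: 0.0693
```

Run:
```python
from h import *
import cv2
T=Tw();print(T[:3,3]);a=cams.camera("wrist");b=cams.camera("side")
c=np.zeros((600,800,3),np.uint8);c[:384,:512]=a;k=cv2.resize(b[115:205,235:355],None,fx=6,fy=6,interpolation=3);cv2.imwrite("pics/s4.png",k);cv2.imwrite("pics/w4.png",a)
z=np.zeros((540,800,3),np.uint8);z[:300,:400]=cv2.resize(a,(400,300));z[:,400:]=cv2.resize(b[115:205,245:312],(400,540),interpolation=3)
cv2.imwrite("pics/m4.png",z)
```

```text
[ 0.57593992 -0.1905723   0.10501533]
```

View pics/m4.png

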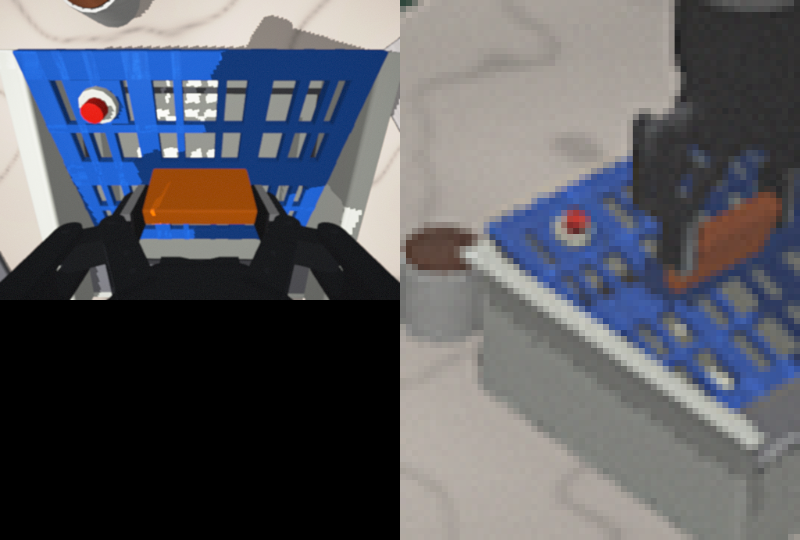

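The tilt worked. In full wrist pixels, the far top corners are at (18,64) and (494,64) and the pin head at (123,141). I'll fit the tilt and check the grid hasn't slipped in the jaws.

```bash
cat >> h.py <<'E'
def gridpts(T,th,h,dx,dy,L): # L in grid frame; pivot at grasp point (TCP -2mm along tool z), h above underside, dx offset along grid x
    L=np.array(L,float);R=T[:3,:3]; X=R[:,0];Y=-R[:,1];Z=-R[:,2]
    e=np.cos(th)*X+np.sin(th)*Z;n=-np.sin(th)*X+np.cos(th)*Z
    P=T[:3,3]+.002*Z
    return P+np.outer(L[:,0]-dx,e)+np.outer(L[:,1]-dy,Y)+np.outer(L[:,2]-h,n)
def tofr(P,p=(.5545,-.1865,-.195)):
    P=np.array(P)-[p[0],p[1],.035];c,s=np.cos(p[2]),np.sin(p[2]);return np.c_[c*P[:,0]+s*P[:,1],-s*P[:,0]+c*P[:,1],P[:,2]]*1e3
KEY=[(-.0875,0,0),(.0875,0,0),(0,0,0),(-.0875,.1,0),(-.0875,-.1,0)]
E
python3 - <<'E'
from h import *
T=Tw()
L=[(.0875,.1,.006),(.0875,-.1,.006),(.058,.06,.0205)];uv=np.array([(18,64),(494,64),(123,141)])
r=least_squares(lambda a:(proj("wrist",gridpts(T,a[0],a[1],0,a[2],L),T)-uv).ravel(),[.35,.037,0]);print(r.x,r.fun.round(1))
print(tofr(gridpts(T,r.x[0],r.x[1],0,r.x[2],KEY)).round(1).tolist())
E
```

```text
[0.32229592 0.04009843 0.00032397] [ 1.7 -0.9  0.3 -1.  -2.1  1.3]
[[-48.4, -0.2, 6.4], [117.6, -0.0, 61.9], [34.6, -0.1, 34.2], [-48.5, 99.8, 6.5], [-48.2, -100.2, 6.4]]
```

Tilt is 18.5° with no slip worth noting, and the sideways offset is about 0. I'll lower a little more, firm up the grip, then slide in toward the lip.

Call:
{"name": "move_arm", "arguments": {
  "targets": [
    [60, [0, 0, 2], 0],
    [60, [0, 0, 4], 0],
    [60, [0, 0, 4], 0]
  ]
}}

```text
time: 10.22
position: [0.5759, -0.1905, 0.101]
orientation: [[0.981, -0.192, -0.0], [-0.192, -0.981, 0.001], [-0.0, -0.001, -1.0]]
contact_force: [-7.1, 1.0, 1.4]
finger_gap: 0.0693
```

Call:
{"name": "move_arm", "arguments": {
  "targets": [
    [60, [0, 0, 0], 0],
    [60, [0, 0, 0], 0],
    [60, [-3, 0, -2], 0],
    [60, [-8, 0, -2], 0],
    [60, [-14, 0, -2], 0],
    [60, [-14, 0, -2], 0]
  ],
  "newtons": 50
}}

```text
time: 10.98
position: [0.5617, -0.1877, 0.103]
orientation: [[0.981, -0.192, -0.0], [-0.192, -0.981, 0.001], [-0.0, -0.001, -1.0]]
contact_force: [0.1, 0.4, -3.7]
finger_gap: 0.0685
```

Run:
```python
from h import *
import cv2
T=Tw();print(T[:3,3],readout.sense()["contact_force"]);a=cams.camera("wrist");cv2.imwrite("pics/w5.png",a)
# auto: blue-region far edge row/corners, red pin centroid
h=cv2.cvtColor(a,cv2.COLOR_BGR2HSV);b=cv2.inRange(h,(100,120,40),(130,255,255));
n,l,st,_=cv2.connectedComponentsWithStats(b);m=l==1+st[1:,4].argmax();ys,xs=np.nonzero(m);y0=np.percentile(ys,1)
for y in range(int(y0)-6,int(y0)+14,3):
    r=np.nonzero(m[y])[0];print(y,(r.min(),r.max(),len(r)) if len(r) else None)
rr=cv2.inRange(h,(0,180,120),(4,255,255));ys,xs=np.nonzero(rr[:190,:220]);print("pin",xs.mean(),ys.mean(),len(xs))
print(tofr(gridpts(T,.35,.039,0,0,KEY)).round(1).tolist())
```

```text
[ 0.56172658 -0.18770806  0.10299278] [ 0.06654778  0.41582915 -3.72297521]
57 None
60 None
63 (np.int64(13), np.int64(497), 485)
66 (np.int64(10), np.int64(502), 493)
69 (np.int64(12), np.int64(501), 490)
72 (np.int64(14), np.int64(499), 486)
75 (np.int64(15), np.int64(498), 484)
pin 116.32637853949329 141.92399403874813 671
[[-61.5, 0.2, 3.4], [102.9, 0.3, 63.3], [20.7, 0.3, 33.4], [-61.7, 100.2, 3.5], [-61.4, -99.8, 3.3]]
```

```bash
cat >> h.py <<'E'
def tilt(a,T):
    import cv2
    h=cv2.cvtColor(a,cv2.COLOR_BGR2HSV);b=cv2.inRange(h,(100,120,40),(130,255,255))
    n,l,st,_=cv2.connectedComponentsWithStats(b);m=l==1+st[1:,4].argmax()
    w=[np.ptp(np.nonzero(r)[0]) if r.any() else 0 for r in m[:190]];y=int(np.argmax(np.array(w)>max(w)*.97))
    r=np.nonzero(m[y+2])[0]
    rr=cv2.inRange(h,(0,180,120),(4,255,255));ys,xs=np.nonzero(rr[:200,:230])
    uv=np.array([(r.min(),y),(r.max(),y),(xs.mean()-1,ys.mean()-1)])
    L=[(.0875,.1,.006),(.0875,-.1,.006),(.058,.06,.0195)]
    f=least_squares(lambda q:(proj("wrist",gridpts(T,q[0],q[1],0,q[2],L),T)-uv).ravel(),[.35,.037,0])
    print("theta deg %.1f h %.1f dy %.1f"%(np.degrees(f.x[0]),f.x[1]*1e3,f.x[2]*1e3),f.fun.round(1))
    print("front,far,centre,FL,FR:",tofr(gridpts(T,f.x[0],f.x[1],0,f.x[2],KEY)).round(1).tolist())
E
python3 - <<'E'
from h import *
import cv2
tilt(cv2.imread("pics/w5.png"),Tw())
E
```

```text
theta deg 20.6 h 39.0 dy -0.4 [-0.7 -0.7 -0.7 -0.9  1.5  2.2]
front,far,centre,FL,FR: [[-60.6, 0.5, 2.8], [103.2, 0.7, 64.2], [21.3, 0.6, 33.5], [-60.8, 100.5, 2.9], [-60.5, -99.5, 2.7]]
```

Call:
{"name": "move_arm", "arguments": {
  "targets": [
    [60, [-6, 0, 0], 0],
    [60, [-12, 0, 0], 0],
    [60, [-18, 0, 0], 0],
    [60, [-22, 0, 0], 0],
    [60, [-22, 0, 0], 0]
  ]
}}

```text
time: 11.65
position: [0.5402, -0.1836, 0.1032]
orientation: [[0.981, -0.193, 0.0], [-0.193, -0.981, 0.001], [-0.0, -0.001, -1.0]]
contact_force: [-0.6, 0.2, -4.2]
finger_gap: 0.0687
```

Call:
{"name": "move_arm", "arguments": {
  "targets": [
    [60, [-1.5, 0, 0], 0],
    [60, [-3, 0, 0], 0],
    [60, [-3, 0, 0], 0]
  ]
}}

```text
time: 12.02
position: [0.5372, -0.183, 0.1032]
orientation: [[0.981, -0.193, 0.0], [-0.193, -0.981, 0.001], [-0.0, -0.001, -1.0]]
contact_force: [-0.1, -0.0, -3.4]
finger_gap: 0.0688
```

Front edge is now at about -85.7 and still free. I'll creep on until I feel the stop.

Call:
{"name": "move_arm", "arguments": {
  "targets": [
    [60, [-1, 0, 0], 0],
    [60, [-2, 0, 0], 0],
    [60, [-2, 0, 0], 0]
  ]
}}

```text
time: 12.4
position: [0.5358, -0.1828, 0.1036]
orientation: [[0.981, -0.193, 0.002], [-0.193, -0.981, 0.0], [0.002, -0.001, -1.0]]
contact_force: [5.1, -0.2, -1.9]
finger_gap: 0.0686
```

Call:
{"name": "move_arm", "arguments": {
  "targets": [
    [60, [-1, 0, 0], 0],
    [60, [-2, 0, 0], 0],
    [60, [-2, 0, 0], 0]
  ]
}}

```text
time: 12.78
position: [0.535, -0.1827, 0.1044]
orientation: [[0.981, -0.193, 0.005], [-0.193, -0.981, -0.0], [0.005, -0.001, -1.0]]
contact_force: [9.4, -2.0, -2.1]
finger_gap: 0.0685
```

Call:
{"name": "move_arm", "arguments": {
  "targets": [
    [60, [-0.7, 0, 0], 0],
    [60, [-1.4, 0, 0], 0],
    [60, [-1.4, 0, 0], 0]
  ]
}}

```text
time: 13.15
position: [0.5346, -0.1827, 0.105]
orientation: [[0.981, -0.194, 0.008], [-0.194, -0.981, -0.001], [0.008, -0.001, -1.0]]
contact_force: [8.6, -1.1, -3.0]
finger_gap: 0.0684
```

The stop is felt: about 9 N, with travel stalling. I'll ease off slightly, drop to the lightest grip and lower the front edge onto the ledge.

Call:
{"name": "move_arm", "arguments": {
  "targets": [
    [60, [0.5, 0, 0], 0],
    [60, [0.5, 0, 1.5], 0],
    [60, [0.8, 0, 3], 0],
    [60, [0.8, 0, 3], 0]
  ],
  "newtons": 20
}}

```text
time: 13.65
position: [0.5354, -0.1828, 0.1019]
orientation: [[0.981, -0.194, 0.008], [-0.194, -0.981, -0.001], [0.008, -0.001, -1.0]]
contact_force: [4.2, -2.0, -2.8]
finger_gap: 0.0688
```

Run:
```python
from h import *
T=Tw();tilt(cams.camera("wrist"),T)
```

```text
theta deg 20.8 h 39.0 dy -0.4 [-0.7 -0.8 -0.8 -1.   1.5  2.4]
front,far,centre,FL,FR: [[-86.9, 0.3, 0.8], [76.2, 0.3, 64.3], [-5.3, 0.3, 32.6], [-86.9, 100.3, 0.9], [-86.9, -99.7, 0.8]]
```

Call:
{"name": "move_arm", "arguments": {
  "targets": [
    [60, [0.3, 0, 1], 0],
    [60, [1, 0, 2], 0],
    [60, [1.9, 0, 3], 0],
    [60, [2.7, 0, 4], 0],
    [60, [2.7, 0, 4], 0]
  ]
}}

```text
time: 14.32
position: [0.5378, -0.1833, 0.0979]
orientation: [[0.981, -0.194, 0.007], [-0.194, -0.981, -0.001], [0.007, -0.001, -1.0]]
contact_force: [-1.3, 1.0, 0.9]
finger_gap: 0.0688
```

Call:
{"name": "move_arm", "arguments": {
  "targets": [
    [60, [0.8, 0, 1], 0],
    [60, [1.6, 0, 2], 0],
    [60, [2.4, 0, 3], 0],
    [60, [3.1, 0, 4], 0],
    [60, [3.1, 0, 4], 0]
  ]
}}

```text
time: 14.95
position: [0.5414, -0.184, 0.0942]
orientation: [[0.981, -0.194, 0.008], [-0.194, -0.981, -0.001], [0.008, -0.0, -1.0]]
contact_force: [2.6, 0.3, 6.6]
finger_gap: 0.0687
```

Run:
```python
from h import *
T=Tw();tilt(cams.camera("wrist"),T)
```

```text
theta deg 16.3 h 38.3 dy -0.5 [-0.5 -0.4 -0.5 -0.5  1.   1.4]
front,far,centre,FL,FR: [[-86.1, 0.5, -0.7], [81.5, 0.5, 49.8], [-2.3, 0.5, 24.5], [-86.1, 100.5, -0.7], [-86.1, -99.5, -0.8]]
```

Swinging works, at about 10 N on the ledge and 16° of tilt. Continuing along the arc.

Call:
{"name": "move_arm", "arguments": {
  "targets": [
    [60, [0.8, 0, 1], 0],
    [60, [1.5, 0, 2], 0],
    [60, [2.3, 0, 3], 0],
    [60, [3, 0, 4], 0],
    [60, [3, 0, 4], 0]
  ]
}}

```text
time: 15.62
position: [0.5448, -0.1847, 0.0904]
orientation: [[0.981, -0.194, 0.009], [-0.194, -0.981, -0.001], [0.009, -0.0, -1.0]]
contact_force: [3.3, -0.1, 5.8]
finger_gap: 0.069
```

Call:
{"name": "move_arm", "arguments": {
  "targets": [
    [60, [0.7, 0, 1], 0],
    [60, [1.4, 0, 2], 0],
    [60, [2.1, 0, 3], 0],
    [60, [2.8, 0, 4], 0],
    [60, [2.8, 0, 4], 0]
  ]
}}

```text
time: 16.25
position: [0.5477, -0.1853, 0.0864]
orientation: [[0.981, -0.194, 0.009], [-0.194, -0.981, -0.002], [0.009, -0.0, -1.0]]
contact_force: [4.5, 0.2, 4.4]
finger_gap: 0.0691
```

Run:
```python
from h import *
T=Tw();tilt(cams.camera("wrist"),T)
```

```text
theta deg 8.4 h 34.6 dy -0.4 [-0.  -0.3 -0.2 -0.4  0.3  1.1]
front,far,centre,FL,FR: [[-88.0, 0.2, 5.7], [84.9, 0.2, 32.7], [-1.5, 0.2, 19.2], [-88.0, 100.2, 5.7], [-88.0, -99.8, 5.7]]
```

Call:
{"name": "move_arm", "arguments": {
  "targets": [
    [60, [0.7, 0, 1], 0],
    [60, [1.4, 0, 2], 0],
    [60, [2.1, 0, 3], 0],
    [60, [2.7, 0, 4], 0],
    [60, [2.7, 0, 4], 0]
  ]
}}

```text
time: 16.92
position: [0.5504, -0.1858, 0.0823]
orientation: [[0.981, -0.194, 0.009], [-0.194, -0.981, -0.002], [0.009, -0.0, -1.0]]
contact_force: [2.8, 0.1, 3.9]
finger_gap: 0.0688
```

Call:
{"name": "move_arm", "arguments": {
  "targets": [
    [60, [0.6, 0, 1], 0],
    [60, [1.2, 0, 2], 0],
    [60, [1.8, 0, 3], 0],
    [60, [2.3, 0, 4], 0],
    [60, [2.3, 0, 4], 0]
  ]
}}

```text
time: 17.55
position: [0.5527, -0.1863, 0.0782]
orientation: [[0.981, -0.194, 0.009], [-0.194, -0.981, -0.002], [0.009, -0.0, -1.0]]
contact_force: [3.1, 0.2, 3.8]
finger_gap: 0.0685
```

Run:
```python
from h import *
import cv2
T=Tw();a=cams.camera("wrist");tilt(a,T);b=cams.camera("side")
z=np.zeros((540,800,3),np.uint8);z[:300,:400]=cv2.resize(a,(400,300));z[:,400:]=cv2.resize(b[115:205,245:312],(400,540),interpolation=3)
cv2.imwrite("pics/m6.png",z)
```

```text
theta deg 0.7 h 31.1 dy -0.2 [ 0.3 -0.1  0.  -0.2 -0.3  0.3]
front,far,centre,FL,FR: [[-88.6, 0.1, 12.3], [86.3, 0.1, 16.0], [-1.1, 0.1, 14.1], [-88.6, 100.1, 12.3], [-88.6, -99.9, 12.2]]
```

View pics/m6.png

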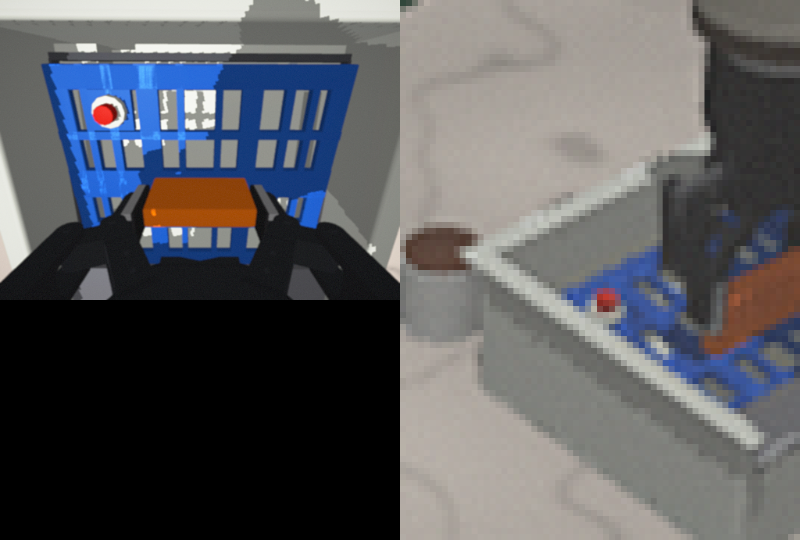

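Run:
```python
from h import *
import cv2
T=np.eye(4);T[:3]=[[0.9822988707756569, -0.1873202000171466, 0.0002667178378624392, 0.5234414811667174], [-0.18732037685054734, -0.98229833810245, 0.0010253671212242079, -0.1806438164501981], [6.992451463584104e-05, -0.001057178651210183, -0.9999994387417732, 0.23411821371738684]]
tilt(cv2.imread("pics/w3.png"),T)
a=cams.camera("wrist");T=Tw();h=cv2.cvtColor(a,cv2.COLOR_BGR2HSV)
# predicted side view rows for hypotheses (pin head) vs seen
b=cams.camera("side");hb=cv2.cvtColor(b,cv2.COLOR_BGR2HSV);m=cv2.inRange(hb,(0,150,90),(4,255,255));ys,xs=np.nonzero(m[150:180,270:295]);print("side pin seen",xs.mean()+270.,ys.mean()+150,len(xs))
L=[(.058,.06,.0195)]
for th,hh in((5,38.5),(5,36),(0.7,31)):print(th,hh,proj("side",gridpts(T,np.radians(th),hh/1e3,0,0,L)),tofr(gridpts(T,np.radians(th),hh/1e3,0,0,KEY))[:2].round(1).tolist())
# side bias at the start pose
a0=cv2.imread("pics/side0.png");h0=cv2.cvtColor(a0,cv2.COLOR_BGR2HSV);m=cv2.inRange(h0,(0,150,90),(4,255,255));ys,xs=np.nonzero(m[225:245,203:220]);print("start seen",xs.mean()+203,ys.mean()+225,proj("side",place([.5325,.173,.037],L,.03)))
```

```text
theta deg -0.8 h 38.1 dy -0.6 [-0.7 -0.2 -0.4 -0.3  1.1  1.3]
front,far,centre,FL,FR: [[-119.6, -0.2, 164.3], [55.3, 0.9, 161.7], [-32.2, 0.3, 163.0], [-120.3, 99.8, 164.4], [-119.0, -100.2, 164.2]]
side pin seen 279.0 164.71428571428572 7
5 38.5 [[278.63835634 163.81582498]] [[-85.3, -0.2, -1.4], [88.9, -0.1, 15.4]]
5 36 [[278.71698871 163.24433693]] [[-85.5, -0.2, 1.1], [88.7, -0.1, 17.9]]
0.7 31 [[278.94364204 163.24445813]] [[-88.7, -0.2, 12.4], [86.2, -0.1, 16.2]]
start seen 211.0 233.875 [[211.3658102  232.13783274]]
```

Run:
```python
from h import *
import cv2
T=Tw();a=cams.camera("wrist");cv2.imwrite("pics/w7.png",a)
L=[(.0875,.1,.006),(.0875,-.1,.006),(.058,.06,.0195),(.007,.035,.046),(.007,-.035,.046),(-.007,.035,.046),(-.007,-.035,.046),(.007,.035,.006)]
for th,hh in((5,38.5),(.7,31),(0.7,38.5),(3,34)):print(th,hh,proj("wrist",gridpts(T,np.radians(th),hh/1e3,0,0,L),T).round(0).tolist())
z=cv2.resize(a[200:320,130:370],None,fx=3.3,fy=3.3,interpolation=3);cv2.imwrite("pics/w7c.png",z)
```

```text
5 38.5 [[54.0, 77.0], [458.0, 77.0], [134.0, 142.0], [182.0, 262.0], [330.0, 262.0], [185.0, 285.0], [327.0, 285.0], [198.0, 221.0]]
0.7 31 [[54.0, 82.0], [459.0, 82.0], [131.0, 146.0], [178.0, 269.0], [334.0, 269.0], [181.0, 295.0], [332.0, 295.0], [196.0, 230.0]]
0.7 38.5 [[64.0, 83.0], [449.0, 83.0], [138.0, 144.0], [182.0, 260.0], [330.0, 260.0], [184.0, 285.0], [328.0, 285.0], [199.0, 224.0]]
3 34 [[52.0, 79.0], [460.0, 79.0], [132.0, 145.0], [180.0, 267.0], [333.0, 267.0], [182.0, 292.0], [330.0, 292.0], [197.0, 226.0]]
```

View pics/w7c.png

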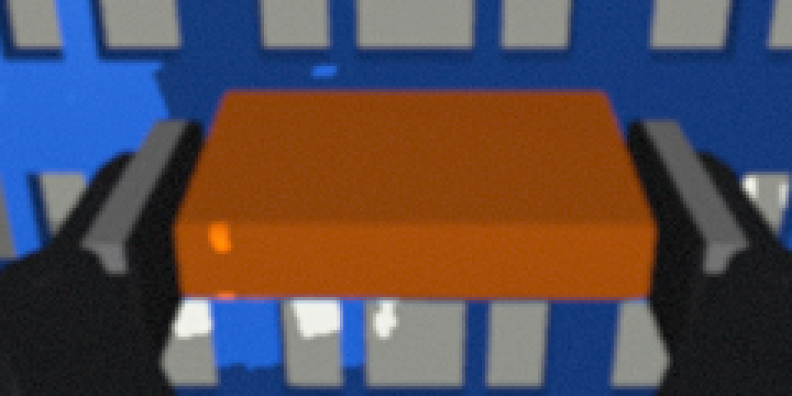

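Run:
```python
from h import *
T=Tw()
L=[(.0875,.1,.006),(.0875,-.1,.006),(.058,.06,.0195),(.007,.035,.046),(.007,-.035,.046),(-.007,.035,.046),(-.007,-.035,.046),(.007,.035,.006),(.007,-.035,.006)]
uv=np.array([(55,82),(458,82),(132,144.5),(184,267.3),(328.5,267.3),(185.5,290.3),(327,290.3),(196,228),(314,228)])
f=least_squares(lambda q:(proj("wrist",gridpts(T,q[0],q[1],q[3],q[2],L),T)-uv).ravel(),[.05,.037,0,0]);q=f.x
print(np.degrees(q[0]),q[1:]*1e3,f.fun.reshape(-1,2).round(1).tolist());print(tofr(gridpts(T,q[0],q[1],q[3],q[2],KEY)).round(1).tolist())
T3=np.eye(4);T3[:3]=[[0.9822988707756569, -0.1873202000171466, 0.0002667178378624392, 0.5234414811667174], [-0.18732037685054734, -0.98229833810245, 0.0010253671212242079, -0.1806438164501981], [6.992451463584104e-05, -0.001057178651210183, -0.9999994387417732, 0.23411821371738684]]
k=1.5625
uv=np.array([(104/k,132/k),(696/k,132/k),(217/k,224/k),(288/k,405/k),(512/k,405/k),(288/k,445/k),(512/k,445/k),(308/k,356/k),(491/k,356/k)])
f=least_squares(lambda q:(proj("wrist",gridpts(T3,q[0],q[1],q[3],q[2],L),T3)-uv).ravel(),[.05,.037,0,0]);q=f.x
print("w3",np.degrees(q[0]),q[1:]*1e3,f.fun.reshape(-1,2).round(1).tolist())
```

```text
4.1648966776281195 [36.85446703 -0.10909133  1.91154567] [[-0.6, 0.4], [-0.6, 0.3], [1.5, 2.6], [-2.7, -0.3], [2.0, -0.4], [-1.4, 0.5], [0.7, 0.5], [1.7, -2.2], [-0.1, -2.2]]
[[-88.0, -0.1, 1.3], [86.5, -0.0, 15.6], [-0.8, -0.1, 8.4], [-88.0, 99.9, 1.3], [-87.9, -100.1, 1.3]]
w3 -1.0269553324116079 [ 3.83375970e+01 -6.42491596e-02 -2.46155240e-02] [[0.3, 0.6], [-0.5, 0.5], [-0.0, 0.9], [-2.4, 0.4], [2.3, 0.4], [-0.2, 0.4], [0.2, 0.4], [1.4, -2.1], [-1.1, -2.1]]
```

With more points in the fit: tilt about 4-5°, front edge on the ledge at the stop, far edge about 15 mm up and inside the fence. Now the last few millimetres down.

Call:
{"name": "move_arm", "arguments": {
  "targets": [
    [60, [0.3, 0, 1], 0],
    [60, [0.7, 0, 2], 0],
    [60, [1, 0, 3], 0],
    [60, [1.3, 0, 4], 0],
    [60, [1.3, 0, 4], 0]
  ]
}}

```text
time: 18.42
position: [0.554, -0.1866, 0.0742]
orientation: [[0.981, -0.194, 0.009], [-0.194, -0.981, -0.002], [0.009, -0.0, -1.0]]
contact_force: [4.5, -0.4, 3.9]
finger_gap: 0.0689
```

Call:
{"name": "move_arm", "arguments": {
  "targets": [
    [60, [0.3, 0, 1], 0],
    [60, [0.7, 0, 2], 0],
    [60, [0.7, 0, 2], 0]
  ]
}}

```text
time: 18.8
position: [0.5546, -0.1867, 0.0721]
orientation: [[0.981, -0.193, 0.009], [-0.193, -0.981, -0.002], [0.009, -0.0, -1.0]]
contact_force: [4.2, -0.2, 3.6]
finger_gap: 0.0683
```

Call:
{"name": "move_arm", "arguments": {
  "targets": [
    [60, [0.2, 0, 1], 0],
    [60, [0.2, 0, 1], 0]
  ]
}}

```text
time: 19.05
position: [0.5549, -0.1868, 0.071]
orientation: [[0.981, -0.194, 0.009], [-0.194, -0.981, -0.002], [0.009, -0.0, -1.0]]
contact_force: [4.4, 0.0, 3.7]
finger_gap: 0.0689
```

Call:
{"name": "move_arm", "arguments": {
  "targets": [
    [60, [0, 0, 1], 0],
    [60, [0, 0, 1], 0]
  ]
}}

```text
time: 19.3
position: [0.5551, -0.1868, 0.0701]
orientation: [[0.981, -0.194, 0.009], [-0.194, -0.981, -0.002], [0.01, -0.0, -1.0]]
contact_force: [5.4, -0.9, 4.7]
finger_gap: 0.0688
```

Call:
{"name": "move_arm", "arguments": {
  "targets": [
    [60, [0, 0, 1], 0],
    [60, [0, 0, 1], 0]
  ]
}}

```text
time: 19.55
position: [0.5553, -0.187, 0.0693]
orientation: [[0.981, -0.194, 0.01], [-0.194, -0.981, -0.002], [0.01, -0.0, -1.0]]
contact_force: [5.6, -1.5, 4.5]
finger_gap: 0.0689
```

Call:
{"name": "move_arm", "arguments": {
  "targets": [
    [60, [0, 0, 1], 0],
    [60, [0, 0, 1], 0]
  ]
}}

```text
time: 19.8
position: [0.5555, -0.187, 0.069]
orientation: [[0.981, -0.194, 0.011], [-0.194, -0.981, -0.002], [0.011, 0.0, -1.0]]
contact_force: [0.6, 1.7, 13.8]
finger_gap: 0.0684
```

Call:
{"name": "move_arm", "arguments": {
  "targets": [
    [60, [0, 0, 1], 0],
    [60, [0, 0, 1], 0]
  ]
}}

```text
time: 20.05
position: [0.5555, -0.187, 0.069]
orientation: [[0.981, -0.194, 0.011], [-0.194, -0.981, -0.002], [0.011, 0.0, -1.0]]
contact_force: [-2.3, 2.1, 18.5]
finger_gap: 0.0686
```

Run:
```python
from h import *
import cv2
T=Tw();a=cams.camera("wrist");tilt(a,T);b=cams.camera("side")
z=np.zeros((600,800,3),np.uint8);z[:300,:400]=cv2.resize(a,(400,300));z[:540,400:]=cv2.resize(b[115:205,245:312],(400,540),interpolation=3)
z[300:600,:400]=cv2.resize(a[40:160,40:200],(400,300),interpolation=3)
cv2.imwrite("pics/m8.png",z)
```

```text
theta deg -7.5 h 27.0 dy 0.1 [ 1.2 -0.2  0.2 -0.3 -1.3 -0.6]
front,far,centre,FL,FR: [[-89.0, -0.4, 19.6], [84.8, -0.4, -1.2], [-2.1, -0.4, 9.2], [-89.0, 99.6, 19.6], [-89.0, -100.4, 19.6]]
```

View pics/m8.png

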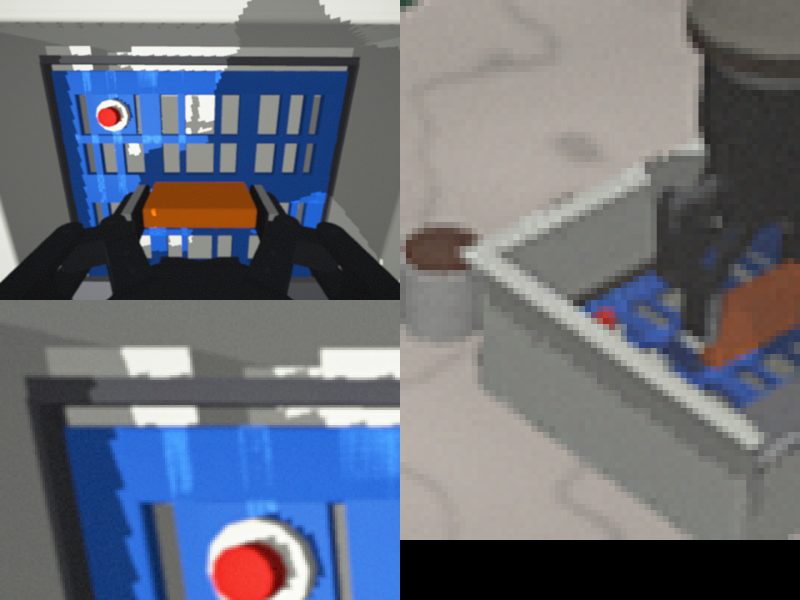

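The force jumped to about 18 N (22 N with the grid's weight), and the view shows the grid flat inside the dark fence, with a small gap at the far side. I'll release and rise, then look down on it.

Call:
{"name": "move_arm", "arguments": {
  "targets": [
    [60, [0, 0, -0.8], 0],
    [85, [0, 0, -0.8], 0],
    [85, [0, 0, -0.8], 0],
    [85, [0, 0, -0.8], 0],
    [85, [0, 0, -20], 0],
    [85, [0, 0, -60], 0],
    [60, [0, 0, -110], 0],
    [20, [0, 0, -110], 0],
    [0, [0, 0, -110], 0],
    [0, [0, 0, -110], 0]
  ]
}}

```text
time: 21.4
position: [0.5539, -0.1866, 0.1782]
orientation: [[0.981, -0.194, 0.01], [-0.194, -0.981, -0.002], [0.01, -0.0, -1.0]]
contact_force: [0.6, 0.6, -0.5]
finger_gap: 0.0122
```

Run:
```python
from h import *
import cv2
T=Tw();print(T[:3,3],readout.sense()["finger_gap"],readout.sense()["contact_force"]);a=cams.camera("wrist");cv2.imwrite("pics/w9.png",cv2.resize(a,None,fx=1.5625,fy=1.5625,interpolation=3))
```

```text
[ 0.55393707 -0.18660874  0.1782119 ] 0.012180213984252253 [ 0.55233238  0.56808045 -0.45811708]
```

View pics/w9.png

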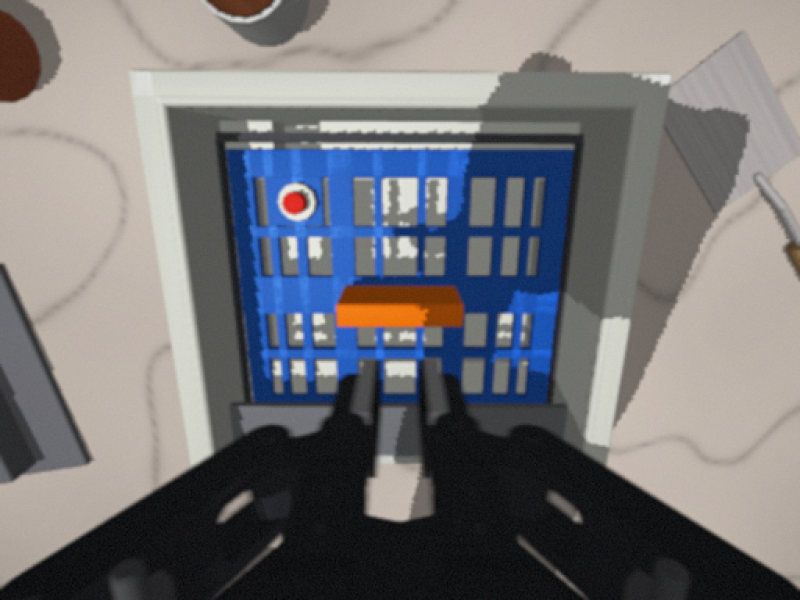

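The grid lies flat inside the fence with its front edge under the grey lip. The pin head is at (294,202), still proud, and the far corners are at (225,149) and (577,150).

Run:
```python
from h import *
T=Tw();k=1.5625
q,r=fit("wrist",[(.0875,.1,.006),(.0875,-.1,.006),(.058,.06,.0205),(-.007,.035,.046),(-.007,-.035,.046)],np.array([(225,149),(577,150),(294,202),(337,327),(463,327)])/k,.035,[.55,-.187,-.195],T);print(q,r.tolist())
f=least_squares(lambda x:(proj("wrist",[[x[0],x[1],.0555]],T)-np.array([294,202])/k).ravel(),[.6,-.1]);print("pin direct",f.x,"from fit",place(q,[(.058,.06,0)],0))
print(move(f.x,q[2],.100),tofr([[*q[:2],.035]]))
```

```text
[ 0.55293482 -0.18674666 -0.19962596] [[0.8, -0.9], [-0.9, -0.6], [-0.2, 0.3], [-0.4, 0.4], [0.8, 0.7]]
pin direct [ 0.62191177 -0.13970807] from fit [[ 0.62168115 -0.13943977  0.        ]]
(array([ 56.8, -59.2,  78.7]), np.float64(0.25)) [[-1.48771815 -0.54526907  0.        ]]
```

Call:
{"name": "move_arm", "arguments": {
  "targets": [
    [0, [30, -30, 10], 0],
    [0, [57, -59, 30], 0],
    [0, [57, -59, 60], 0],
    [0, [57, -59, 80], 0],
    [0, [57, -59, 90], 0],
    [0, [57, -59, 92], 0],
    [0, [57, -59, 92], 0]
  ]
}}

```text
time: 22.32
position: [0.6224, -0.1403, 0.0876]
orientation: [[0.981, -0.194, 0.011], [-0.194, -0.981, -0.002], [0.011, -0.0, -1.0]]
contact_force: [0.4, 0.6, -0.4]
finger_gap: -0.0002
```

Run:
```python
from h import *
T=Tw();print(T[:3,3],readout.sense()["finger_gap"],readout.sense()["contact_force"]);print(move([.6218,-.1396],-.197,.0725))
```

```text
[ 0.62244927 -0.1403165   0.08761751] -0.00017920035056608668 [ 0.35756778  0.63698755 -0.43825432]
(array([-0.9, -0.6, 15.1]), np.float64(0.08))
```

Call:
{"name": "move_arm", "arguments": {
  "targets": [
    [0, [-0.6, -0.6, 4], 0],
    [0, [-0.6, -0.6, 8], 0],
    [0, [-0.6, -0.6, 11], 0],
    [0, [-0.6, -0.6, 13], 0],
    [0, [-0.6, -0.6, 13], 0]
  ]
}}

```text
time: 22.95
position: [0.6221, -0.1396, 0.0744]
orientation: [[0.981, -0.194, 0.01], [-0.194, -0.981, -0.002], [0.011, -0.0, -1.0]]
contact_force: [-0.4, 0.5, -0.0]
finger_gap: -0.0001
```

Call:
{"name": "move_arm", "arguments": {
  "targets": [
    [0, [0, 0, 1.5], 0],
    [0, [0, 0, 3], 0],
    [0, [0, 0, 4], 0],
    [0, [0, 0, 4], 0]
  ]
}}

```text
time: 23.45
position: [0.6222, -0.1396, 0.0707]
orientation: [[0.981, -0.194, 0.011], [-0.194, -0.981, -0.002], [0.011, -0.0, -1.0]]
contact_force: [-0.5, 0.7, 3.2]
finger_gap: 0.0
```

Call:
{"name": "move_arm", "arguments": {
  "targets": [
    [0, [0, 0, 1], 0],
    [0, [0, 0, 2], 0],
    [0, [0, 0, 3], 0],
    [0, [0, 0, 3], 0]
  ]
}}

```text
time: 23.95
position: [0.6222, -0.1396, 0.0678]
orientation: [[0.981, -0.194, 0.011], [-0.194, -0.981, -0.002], [0.011, 0.0, -1.0]]
contact_force: [-1.4, 0.6, 4.4]
finger_gap: -0.0
```

Contact came near 0.072, and the pin is sliding at about 5 N. It should reach its stop near 0.064.

Call:
{"name": "move_arm", "arguments": {
  "targets": [
    [0, [0, 0, 1], 0],
    [0, [0, 0, 2], 0],
    [0, [0, 0, 3], 0],
    [0, [0, 0, 3], 0]
  ]
}}

```text
time: 24.45
position: [0.6222, -0.1396, 0.0649]
orientation: [[0.981, -0.194, 0.011], [-0.194, -0.981, -0.002], [0.011, 0.0, -1.0]]
contact_force: [-2.7, 0.8, 5.1]
finger_gap: -0.0
```

Call:
{"name": "move_arm", "arguments": {
  "targets": [
    [0, [0, 0, 0.7], 0],
    [0, [0, 0, 1.4], 0],
    [0, [0, 0, 1.4], 0]
  ]
}}

```text
time: 24.82
position: [0.6223, -0.1397, 0.0644]
orientation: [[0.981, -0.194, 0.011], [-0.194, -0.981, -0.002], [0.012, 0.0, -1.0]]
contact_force: [-7.3, 2.0, 14.3]
finger_gap: -0.0002
```

Call:
{"name": "move_arm", "arguments": {
  "targets": [
    [0, [0, 0, 0.8], 0],
    [0, [0, 0, 0.8], 0]
  ]
}}

```text
time: 25.08
position: [0.6223, -0.1397, 0.0644]
orientation: [[0.981, -0.194, 0.012], [-0.194, -0.981, -0.003], [0.012, 0.0, -1.0]]
contact_force: [-5.5, 1.3, 14.2]
finger_gap: -0.0001
```

Call:
{"name": "move_arm", "arguments": {
  "targets": [
    [0, [0, 0, -10], 0],
    [0, [0, 0, -50], 0],
    [0, [0, 0, -100], 0],
    [0, [-68, 59, -115], 0],
    [0, [-68, 59, -115], 0],
    [0, [-68, 59, -115], 0],
    [0, [-68, 59, -115], 0]
  ]
}}

```text
time: 25.95
position: [0.5432, -0.1839, 0.1788]
orientation: [[0.981, -0.194, 0.012], [-0.194, -0.981, -0.003], [0.012, 0.0, -1.0]]
contact_force: [-0.1, 0.8, -0.6]
finger_gap: -0.0003
```

Run:
```python
from h import *
import cv2
T=Tw();print(T[:3,3],readout.sense()["contact_force"]);a=cams.camera("wrist")
w9=cv2.imread("pics/w9.png")
z=np.zeros((600,800,3),np.uint8);z[:300,:400]=cv2.resize(a,(400,300));z[:300,400:]=cv2.resize(w9,(400,300))
z[300:,:400]=cv2.resize(a[90:165,130:230],(400,300),interpolation=3);z[300:,400:]=cv2.resize(w9[140:258,203:360],(400,300),interpolation=3)
cv2.imwrite("pics/m10.png",z)
```

```text
[ 0.54317738 -0.18392715  0.17878998] [-0.14160049  0.82963457 -0.59849087]
```

I've reached the picture limit, so I'll check in numbers instead: pin height from red pixels in the wrist view, measured against the white collar.

Run:
```python
from h import *
import cv2
def blob(a):
    h=cv2.cvtColor(a,cv2.COLOR_BGR2HSV)
    r=cv2.inRange(h,(0,170,110),(5,255,255))[90:180,130:240];w=cv2.inRange(h,(0,0,150),(180,60,255))[90:180,130:240]
    n,l,s,c=cv2.connectedComponentsWithStats(r);i=1+s[1:,4].argmax();p=c[i]
    d=cv2.distanceTransform(255-r,cv2.DIST_L2,5);w[d>8]=0
    ys,xs=np.nonzero(w|r*(l==i));return p+[130,90],s[i,4],[(xs.min()+xs.max())/2+130,(ys.min()+ys.max())/2+90]
T=Tw();a=cams.camera("wrist");print("now",blob(a))
g=[.5529,-.1867,-.1996]
for z in(.0205,.0125):print(z,proj("wrist",place(g,[(.058,.06,z),(.058,.06,.012)],.035),T).round(1).tolist())
b=cv2.resize(cv2.imread("pics/w9.png"),(512,384),interpolation=cv2.INTER_AREA);print("before",blob(b))
h=cv2.cvtColor(a,cv2.COLOR_BGR2HSV);m=cv2.inRange(h,(100,120,40),(130,255,255))
ys,xs=np.nonzero(m[60:200]);print("blue top row/extent",ys.min()+60,xs.min(),xs.max(),"pred far corners",proj("wrist",place(g,[(.0875,.1,.006),(.0875,-.1,.006)],.035),T).round(1).tolist())
```

```text
now (array([189.20560748, 116.72897196]), np.int32(107), [np.float64(189.5), np.float64(116.5)])
0.0205 [[188.0, 116.9], [190.2, 116.6]]
0.0125 [[190.1, 116.6], [190.2, 116.6]]
before (array([188.21804511, 129.32330827]), np.int32(133), [np.float64(189.5), np.float64(128.5)])
blue top row/extent 82 144 369 pred far corners [[144.4, 81.7], [370.2, 82.7]]
```

The pin is now centred in its collar as a flush pin should be: the offset went from 1.3 px to 0.3 px. The far corners are where I predicted, so the grid hasn't moved. The arm is clear, so I'm handing in.

```bash
python3 -c "
from rig import ticket
print(ticket.sign_off())"
```

```text
the job is handed in; nothing more can be done
None
```

The grid is in the tray, flat inside the fence with its front edge under the lip and the red pin pushed in to its stop. I handed the job in at about 26 s; no verdict is reported.

**How it was done:** The tool can't tilt, so I gripped the rib by its ends and let the grid pivot in a light 20 N grip. I tilted it to about 20° against the tray's far wall and hooked it under the lip. I then pushed until I felt the stop, at about 9 N. I swung it down in small steps at roughly 10 N until the force rose sharply. After releasing the grid, I pressed the pin with closed fingertips; it slid at about 5 N over roughly 8 mm and stopped firmly at about 14 N.

**Last checks:**
- **Grid position:** the centre is about 1.5 mm (x) and 0.5 mm (y) from my estimate of the seat. After the pin push the far corners were within about 1 px of their expected places.
- **Pin:** it looks flush, from its pixel offset within the collar (1.3 px before, 0.3 px after).
- **Arm:** it is clear of everything.

**What disagreed or went unchecked:**
- **Tray position:** the top and side cameras differed by about 4–5 mm; a wrist-camera look settled it.
- **Tilt fit:** the simple three-point fit gave wrong angles near flat. I used a fit with more points, then the contact force and the pictures.
- **Final picture:** I could not view one because the limit was reached, so the last checks are numbers only.
- **Other objects:** I did not measure the cores, ring, jar and spatula afterwards. I saw no sign of touching any of them.

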